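Load a sampling swab into the leaning reagent tube

TASK

Take the round-handled swab out of the stand and push it, tip first, down into the one open tube of the sloped rack. Press it fully home past the stiff plug, so that the collar sits on the rim, and keep pressing firmly there (12 to 30 N) for half a second; never push harder than 30 N. Then let go and leave the swab in the tube, without disturbing the other things on the bench.

Things in the scene. Friction and masses are not known exactly. Their poses are not given: they have to be found in the camera images.
- swab: White sampling swab, 25 g, hanging upright by its collar in a hole of the stand. Origin: on the axis, at the collar's underside; z along the axis to the handle. Above it: collar 20 mm across, 4 mm thick, then a round handle 16 mm across up to z = +50 mm. Below: shaft 5.6 mm across, then a round-nosed bud 8 mm across, 18 mm long, ending at z = -70 mm.
- swab_tip (a point): The lower end of the swab's bud, on its axis, 70 mm below the collar's underside.
- stand: Fixed white stand, 80 x 160 mm, 88 mm high: a top plate 8 mm thick with two through holes 13 mm across at y = -35 and +35 mm (which tool hangs in which hole varies). Origin: centre of its underside, z up, y along the row of holes.
- scraper: The other tool in the stand, to be left there: white, with a flat rectangular handle (7 x 22 mm, up to 34 mm above the collar) instead of a round one. Origin: centre of its collar's underside, z up.
- rack: Fixed sloped aluminium rack, 130 x 197 mm, with three clear tubes in a row along its y, 60 mm apart, leaning 25 degrees from upright towards its -x side. Two have white screw caps 21 mm across, their tops 2 mm past the open one's rim; which of the three is open varies. Origin: centre of its underside, z up.
- tube: The open tube, fixed in the rack: clear, 16 mm outer, 10 mm inner diameter, 90 mm long. Origin: centre of its underside; z along its leaning axis to the mouth, y as the rack's. A sliding plug inside, top 62 to 65 mm below the rim, resists with about 7 N and stays where left: the swab's last 5 to 8 mm must be pressed, until its collar stops on the rim.
- tube_mouth (a point): Centre of the open tube's mouth, in the plane of its unloaded rim, which is a springy grey rubber ring 17 mm across, 10 mm inside, 4 mm high (8 N per mm, gives up to 3 mm); 90 mm along the tube's z from its origin; 116 mm above the bench.
- dishes: Stack of three clear petri dishes, 90 mm across, 45 mm high; loose bystander. Origin: centre of its underside.
- bottle: Amber bottle with white cap, 52 mm across, 110 mm high; loose bystander. Origin: centre of its underside.
- tipbox: Grey box of pipette tips with clear lid, 85 x 120 x 65 mm; loose bystander. Origin: centre of its underside.

How it is judged:
On the way, in this order (a step that is already met when the one before it is completed fails the run):
1. The swab's tip is inside the open tube, at least 15 mm below the rim (z of swab_tip in the frame of tube_mouth below -0.015 m and distance between swab_tip and tube below 0.078 m and angle between the z axis of swab and the z axis of tube, either way round below 0.25 rad), for 0.1 s.
2. The swab is fully home (collar's underside less than 2 mm above the plane of the rim) and is pressed into the tube with more than 12 N for half a second without a break (z of swab in the frame of tube_mouth below 0.002 m and distance between swab and tube_mouth below 0.006 m and angle between the z axis of swab and the z axis of tube, either way round below 0.07 rad and contact force between swab and tube above 12 N), for 0.45 s.
At the end, for the whole second after the job is handed in: The swab stands fully home in the open tube: centre of the collar's underside less than 2 mm above the plane of the rim and within 6 mm of the mouth's centre, axes within 4 degrees of each other, at rest and released (z of swab in the frame of tube_mouth below 0.002 m and distance between swab and tube_mouth below 0.006 m and angle between the z axis of swab and the z axis of tube, either way round below 0.07 rad and linear speed of swab below 0.02 m/s and contact force between the fingers and swab below 0.2 N); the robot touches nothing.
It fails at once if The swab is pressed against the tube (or its plug) with more than 30 N (contact force between swab and tube above 30 N).
It fails at once if The flat-handled scraper, the petri dishes, the bottle or the tip box is moved by more than 20 mm (distance of any of scraper, dishes, bottle, tipbox from where it was at the start of the episode above 0.02 m).
It also fails if it takes over 58 s, if anything falls off the work surface, if the arm or the gripper's body presses on something with over 40 N, if the wrist force passes 120 N, or if a joint passes its speed limit or range.

ROBOT

A 6-joint arm with a two-finger parallel gripper is mounted at the origin on the work surface. World frame = base frame: x ahead of the robot, y to its left, z up, the work surface at z = 0. Lengths are in m, angles in rad, forces in N, time in s.
With the tool pointing down it reaches from about 0.25 to 0.725 m from the base axis. Payload 9.7 kg.
Tool frame: the origin (TCP) lies on the centre line of the jaws, within the pads' length; the fingertips stand 8 mm ahead of it and the grasp point (between the pads) lies 11 mm behind it; x points along the fingers, y is the direction in which the jaws open and shut, and the axes are right-handed (so a half turn about x gives the same grasp; the last joint's range is limited). The gripper opens to 85 mm and grips with 20 to 120 N. Pads are 22 mm wide; open, the fingers measure 114 mm over their backs; the gripper's body (76 mm by 85 mm) begins 54 mm behind the grasp point. The pads swing forward as they close: fully open they stand 13 mm farther back than shut.
Start: joints at [-1.201, 0.087, 0.176, 1.66, 0, 1.571], TCP at [0.199, -0.513, 0.239] pointing down, gripper open.
Joint ranges: [-3.13, 3.13], [-0.85, 1.81], [-1.15, 1.24], [-2.2, 2.28], [-1.44, 1.52], [-3.14, 3.14]. Speed limits (rad/s): [2.22, 2.22, 2.57, 3.14, 3.14, 3.14].

INTERFACE

Orientations are given as [roll, pitch, yaw] about the fixed x, y, z axes, in that order (R = Rz(yaw) Ry(pitch) Rx(roll)).
In Python, from plant import env gives the robot as it stands.
- The arm moves only by the tool carry_out, never from a script. Its argument "commands" is a list of rows, each a list of 7 numbers: the shift along the tool's x, y, z in mm, then the turn, a rotation vector about the tool's x, y, z in rad, then the finger opening in mm, from 0 to 85.4. A call has 1 to 5 rows; each row shifts and turns the pose as measured when the row begins, along the tool's axes as they then stand; what a row does not reach is not made up. A row lasts 1/12 s, in which the tool goes at most 41.7 mm and 7.16 degrees, less where a joint would pass 70% of its speed; a pose out of reach is approached as far as the arm can. A call with a gripper value outside its range is refused whole. The fingers move at their own pace and stop on an object; the grip force is fixed at half the most. Time passes only in rows, so rows that do not move let the fingers close. It gives the time, the measured TCP pose, the force and the opening at its end, in the units of the state.
- env.get_state(): the state, without advancing time (a new reading comes with each control period).
- env.grab_frame(name): name is "scene" or "top" or "wrist"; returns a dict with "pixels" (384x512x3 uint8, blue, green, red), "z_map" (384x512 float32, m along the optical axis (not along the pixel's ray), 0 where there is no reading), "K" (3x3 intrinsics, pixels), "dist" ([k1, k2, p1, p2, k3] as OpenCV has them; the pictures are not rectified), "extrinsics" (4x4, takes a point from camera to world coordinates). Camera axes: x right, y down, z forward; pixel columns grow to the right and rows downward; lengths in m; the calibration is good to about 2 mm. A picture is of the moment at which its call begins.
- env.sign_off(): hands the job in, once; it reports no verdict.
The state is a dict: "t": time; "joint_pos": joint angles; "qvel": joint speeds; "tau": joint torques, N m; "tcp_pos": TCP position; "tcp_rot": TCP orientation; "wrist_force": force on the tool from outside, world axes, zero at the start; "torque": the same for the moment, N m; "finger_gap": opening from 0.0 (shut) to 1.0 (fully open).
Only numpy, scipy, OpenCV 4.12 (cv2) and the standard library are available. Lean on these libraries where they do the work, as an engineer would, in place of code of your own. Each camera call takes 0.05 s, during which the arm holds its last target. There are 200 camera calls.

## Working session

There is one attempt and no reset: what is moved stays moved. The work goes in short steps, Python scripts to look and compute and a tool call to move; the robot and the scene stay as the last step left them, time stands still between calls to the robot, and variables do not carry over. Pictures are saved under pics/ and viewed, about 8 in all and at most 12, crops included, and the job is handed in when it is done.

Besides the shell and the picture viewer there is one more tool, called after "Emit:" as name([rows], argument=value, ...), one row to a line, values as JSON. carry_out: Moves the arm, as the interface text tells. Its arguments: {"type":"object","properties":{"commands":{"type":"array","items":{"type":"array","items":{"type":"number"}}}},"required":["commands"]}

```bash
ls; mkdir -p pics; cat > h.py <<'E'
import numpy as np, cv2, pickle
from scipy.spatial.transform import Rotation as R
from plant import env
def grab(n,tag):
    f=env.grab_frame(n); pickle.dump(f,open(f'pics/{tag}.pkl','wb')); cv2.imwrite(f'pics/{tag}.png',f['pixels']); return f
def load(tag): return pickle.load(open(f'pics/{tag}.pkl','rb'))
def cloud(f):
    K,d,E=[np.array(f[k],float) for k in('K','dist','extrinsics')]
    v,u=np.mgrid[:384,:512]
    n=cv2.undistortPoints(np.stack([u,v],-1).reshape(-1,1,2).astype(float),K,d).reshape(384,512,2)
    z=f['z_map'][...,None]
    P=np.concatenate([n*z,z],-1)@E[:3,:3].T+E[:3,3]
    P[f['z_map']==0]=np.nan
    return P
def proj(f,X):
    E=np.linalg.inv(np.array(f['extrinsics'],float)); X=np.atleast_2d(X)@E[:3,:3].T+E[:3,3]
    return cv2.projectPoints(X,np.zeros(3),np.zeros(3),np.array(f['K'],float),np.array(f['dist'],float))[0].reshape(-1,2)
E
python3 - <<'E'
from h import *
a=grab('scene','s0');b=grab('top','t0')
print(env.get_state()); print(a['extrinsics'],b['extrinsics'],b['K'])
E
```

```text
pics
{'t': 0.1, 'joint_pos': array([-1.20099182e+00,  8.74081784e-02,  1.75251098e-01,  1.65980769e+00,
       -5.70355267e-05,  1.57082337e+00]), 'qvel': array([ 8.21451136e-04, -2.05179269e-04,  8.78236431e-05,  6.32091399e-04,
        1.32458136e-03, -1.73698348e-03]), 'tau': array([-2.59407250e-05, -5.21558475e+01,  4.65656841e+01,  1.59953814e-02,
       -6.86439944e-05,  8.44386108e-06]), 'tcp_pos': array([ 0.1987062 , -0.51265099,  0.23867162]), 'tcp_rot': array([-1.52199468,  1.56962649,  1.98937548]), 'wrist_force': array([ 0.90681915, -0.26577677, -0.20049966]), 'torque': array([0.03192489, 0.00966504, 0.01015364]), 'finger_gap': 0.9984963395282614}
[[ 0.76271451  0.34486722 -0.54711349  0.99346543]
 [ 0.64661013 -0.42327801  0.63461096 -0.63246758]
 [-0.0127246  -0.83779611 -0.54583492  0.50100047]
 [ 0.          0.          0.          1.        ]] [[-0.01988906 -0.98303656  0.18232811  0.39233072]
 [-0.99960146  0.01589748 -0.02332788 -0.11339622]
 [ 0.0200336  -0.18271942 -0.98296097  0.89539716]
 [ 0.          0.          0.          1.        ]] [[353.20017404   0.         255.70335886]
 [  0.         353.20017404 185.7225645 ]
 [  0.           0.           1.        ]]
```

View pics/s0.png

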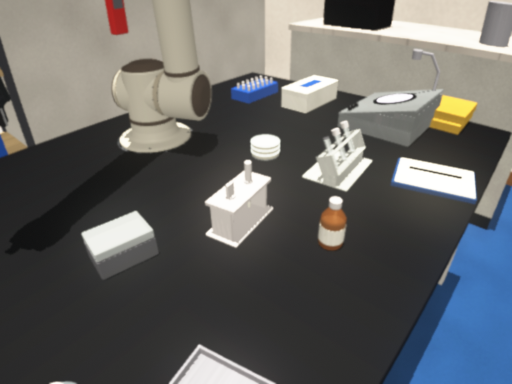

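View pics/t0.png

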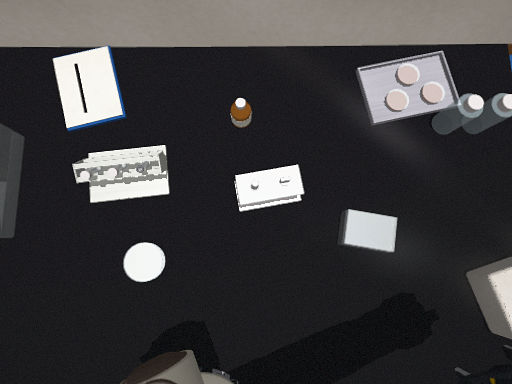

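The top view shows the round handle at about (255,184), the scraper at (285,181), and the rack tubes at about (84,175), (112,173) and (140,170). Next I'll enlarge crops of both views.

```bash
python3 - <<'E'
from h import *
a=load('s0');b=load('t0')
c1=cv2.resize(b['pixels'][135:215,65:175],None,fx=5,fy=5,interpolation=cv2.INTER_CUBIC)
c2=cv2.resize(b['pixels'][155:215,225:310],None,fx=5,fy=5,interpolation=cv2.INTER_CUBIC)
im=np.zeros((400,990,3),np.uint8); im[:400,:550]=c1; im[:300,560:985]=c2
cv2.imwrite('pics/c0.png',cv2.resize(im,(800,323)))
cv2.imwrite('pics/c1.png',cv2.resize(a['pixels'][110:195,295:385],None,fx=6,fy=6,interpolation=cv2.INTER_CUBIC))
P=cloud(b);np.set_printoptions(precision=4,suppress=True)
m=(P[...,2]>.082)&(P[...,2]<.094);v,u=np.nonzero(m);k=(u>225)&(u<312)&(v>155)&(v<215)
Q=P[v[k],u[k]];r=cv2.minAreaRect((Q[:,:2]*1000).astype(np.float32));print('stand',len(Q),Q[:,2].mean(),r)
for n,(u0,u1) in {'L':(240,268),'R':(270,300)}.items():
    s=P[165:205,u0:u1].reshape(-1,3);s=s[s[:,2]>.108];print(n,len(s),s[:,2].max(),np.nanmean(s,0),s.min(0),s.max(0))
for n,z0 in(('base',.0),):
    s=P[135:215,65:175].reshape(-1,3)
    s=s[s[:,2]>.1]
    print('rack hi',len(s),s.mean(0)); 
    o=s[np.argsort(s[:,1])]; print(o[::max(1,len(o)//40)])
E
```

```text
stand 1798 0.08804760919122673 ((546.0656127929688, -163.2892303466797), (70.5506591796875, 149.65521240234375), 9.424687385559082)
L 57 0.14105976751101923 [ 0.5387 -0.1286  0.133 ] [ 0.5325 -0.1366  0.109 ] [ 0.5482 -0.1212  0.1411]
R 39 0.12428344001841052 [ 0.5506 -0.197   0.1198] [ 0.5466 -0.2079  0.1096] [ 0.5552 -0.1869  0.1243]
rack hi 244 [0.5741 0.1988 0.1154]
[[0.5811 0.1201 0.1177]
 [0.5888 0.1218 0.105 ]
 [0.584  0.1231 0.1154]
 [0.5901 0.1251 0.1093]
 [0.5749 0.1272 0.1151]
 [0.5754 0.1301 0.1132]
 [0.5945 0.132  0.1018]
 [0.5857 0.1333 0.1184]
 [0.5853 0.1342 0.1009]
 [0.5754 0.1779 0.1161]
 [0.5753 0.1791 0.1066]
 [0.5752 0.1797 0.1171]
 [0.5812 0.1809 0.1208]
 [0.5709 0.1821 0.1159]
 [0.5851 0.1834 0.1144]
 [0.5846 0.1848 0.1166]
 [0.5648 0.1852 0.1128]
 [0.581  0.1869 0.1223]
 [0.5796 0.1882 0.1186]
 [0.5746 0.1894 0.1204]
 [0.5644 0.1909 0.1149]
 [0.5708 0.1927 0.1171]
 [0.5863 0.194  0.1098]
 [0.573  0.1969 0.1177]
 [0.5696 0.2372 0.1153]
 [0.572  0.2377 0.1043]
 [0.5757 0.2383 0.1087]
 [0.5688 0.2398 0.1193]
 [0.5669 0.2406 0.1172]
 [0.581  0.242  0.106 ]
 [0.5734 0.2424 0.1189]
 [0.5732 0.2442 0.1198]
 [0.5607 0.2456 0.1148]
 [0.5648 0.247  0.1171]
 [0.573  0.248  0.1211]
 [0.5583 0.2494 0.1157]
 [0.5667 0.2507 0.119 ]
 [0.5606 0.2517 0.1157]
 [0.565  0.2537 0.1168]
 [0.5692 0.2554 0.1184]
 [0.5712 0.2572 0.1196]]
```

View pics/c0.png

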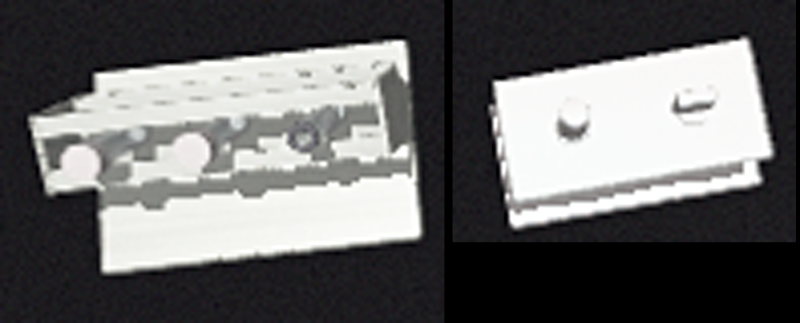

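View pics/c1.png

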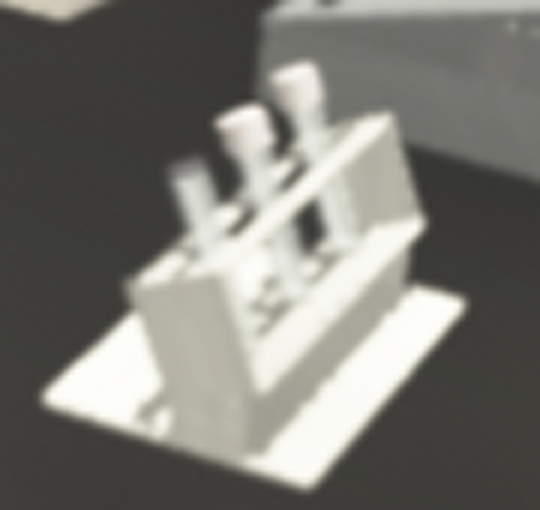

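The open tube is the one at the smallest y, about (0.583, 0.127): a grey ring with no cap, at about (303,136) in the crop. The tubes lean towards the robot. The swab is in the stand's +y hole, and the third picture confirms which tube is open. Now I'll plan the approach.

```bash
cat >> h.py <<'E'
np.set_printoptions(precision=4,suppress=True)
def pose():
    s=env.get_state(); return np.array(s['tcp_pos']),R.from_euler('xyz',s['tcp_rot']),s
def plan(p,Rm,gap=None):
    "total tool-frame shift(mm) & rotvec, for target p and matrix"
    q,r,s=pose(); d=r.inv().apply(np.array(p)-q)*1000; w=(r.inv()*R.from_matrix(Rm)).as_rotvec()
    print('shift',d.round(1),'rot',w.round(4),'deg',np.degrees(np.linalg.norm(w)).round(2)); return d,w
def frame(x,y):
    x=np.array(x,float);x/=np.linalg.norm(x);y=np.array(y,float);y-=x*(x@y);y/=np.linalg.norm(y);return np.stack([x,y,np.cross(x,y)],1)
E
python3 - <<'E'
from h import *
p,r,s=pose();print(r.as_matrix())
f=grab('wrist','w0');E=np.array(f['extrinsics']);print('cam in tool',r.inv().apply(E[:3,3]-p),'\n',r.as_matrix().T@E[:3,:3]);print(f['K'])
y=np.radians(9.4)
for ya in([-np.sin(y),np.cos(y),0],[np.cos(y),np.sin(y),0]):
  for sg in(1,-1): plan([.54,-.129,.25],frame([0,0,-1],sg*np.array(ya)))
b=load('t0');P=cloud(b)
s=P[135:215,65:175].reshape(-1,3);s=s[(s[:,2]>-.004)&(s[:,2]<.012)]
col=b['pixels'][135:215,65:175].reshape(-1,3)
pp=P[135:215,65:175].reshape(-1,3);k=(pp[:,2]>-.01)&(pp[:,2]<.02)&(col.min(1)>130)
q=(pp[k][:,:2]*1000).astype(np.float32);print(pp[k][:,2].mean(),cv2.minAreaRect(q))
print('uv mouth depth pts',P[168:173,137:143])
E
```

```text
[[-0.0005  0.3614 -0.9324]
 [ 0.0011 -0.9324 -0.3614]
 [-1.     -0.0012  0.0001]]
cam in tool [-0.1346 -0.0006 -0.0642] 
 [[ 0.0008 -0.257   0.9664]
 [ 1.      0.0008 -0.0007]
 [-0.0006  0.9664  0.257 ]]
[[276.6459   0.     254.0413]
 [  0.     276.6459 185.0278]
 [  0.       0.       1.    ]]
shift [ -11.  -234.4 -456.9] rot [-2.9358 -0.0015  0.0002] deg 168.21
shift [ -11.  -234.4 -456.9] rot [0.2058 0.0001 0.001 ] deg 11.79
shift [ -11.  -234.4 -456.9] rot [-1.365  -0.0007  0.0009] deg 78.21
shift [ -11.  -234.4 -456.9] rot [1.7766 0.0009 0.0007] deg 101.79
0.00633407970893442 ((596.363037109375, 193.04208374023438), (129.98532104492188, 200.85531616210938), 5.682542324066162)
uv mouth depth pts [[[0.5816 0.1338 0.1163]
  [0.5834 0.134  0.1087]
  [0.5853 0.1342 0.1009]
  [0.5866 0.1337 0.0952]
  [0.5873 0.1323 0.0923]
  [0.5812 0.1224 0.1172]]

 [[0.5797 0.1342 0.1149]
  [0.5804 0.133  0.1115]
  [0.5821 0.133  0.1042]
  [0.5832 0.1322 0.0997]
  [0.584  0.131  0.0961]
  [0.5794 0.1229 0.1153]]

 [[0.5775 0.1343 0.1142]
  [0.578  0.1327 0.1122]
  [0.5785 0.1312 0.1098]
  [0.5794 0.1302 0.1057]
  [0.579  0.1274 0.1075]
  [0.5774 0.1232 0.114 ]]

 [[0.5747 0.1335 0.1165]
  [0.5751 0.1319 0.1144]
  [0.5754 0.1301 0.1132]
  [0.5749 0.1272 0.1151]
  [0.5748 0.1249 0.1155]
  [0.5751 0.1232 0.1139]]

 [[0.582  0.1465 0.075 ]
  [0.5816 0.1438 0.0762]
  [0.5733 0.1303 0.1122]
  [0.573  0.1278 0.1132]
  [0.5819 0.1372 0.0748]
  [0.5814 0.1343 0.0767]]]
```

Emit:
carry_out([
  [0, -18, -35, 0, 0, 0, 45],
  [-1, -18, -35, 0, 0, 0, 45],
  [-1, -18, -35, 0, 0, 0, 45],
  [-1, -18, -35, 0, 0, 0, 45],
  [-1, -18, -35, 0, 0, 0, 45],
])

```text
t: 0.57
tcp_pos: [0.3288, -0.3651, 0.2393]
tcp_rot: [-1.155, 1.565, 2.344]
wrist_force: [0.2, -0.3, -0.5]
finger_gap: 0.524
```

Emit:
carry_out([
  [-1, -18, -35, 0, 0, 0, 45],
  [-1, -18, -35, 0, 0, 0, 45],
  [-1, -18, -35, 0, 0, 0, 45],
  [-1, -18, -35, 0, 0, 0, 45],
  [-1, -18, -35, 0, 0, 0, 45],
])

```text
t: 0.98
tcp_pos: [0.4655, -0.2109, 0.2442]
tcp_rot: [-1.132, 1.565, 2.365]
wrist_force: [-0.5, -0.6, 0.5]
finger_gap: 0.529
```

```bash
python3 - <<'E'
from h import *
p,r,s=pose();print(s)
y=np.radians(9.4);plan([.54,-.129,.25],frame([0,0,-1],[np.sin(y),-np.cos(y),0]))
E
```

```text
{'t': 0.9833, 'joint_pos': array([-0.4264,  0.0004,  0.0959,  1.6714,  0.0019,  2.3589]), 'qvel': array([0.9411, 0.3177, 0.3347, 0.0124, 0.006 , 0.937 ]), 'tau': array([ -6.2492, -50.92  ,  43.8412,   0.6356,   0.0981,  -1.5094]), 'tcp_pos': array([ 0.4655, -0.2109,  0.2442]), 'tcp_rot': array([-1.1324,  1.5654,  2.3655]), 'wrist_force': array([-0.5191, -0.6325,  0.5284]), 'torque': array([-0.0762, -0.0624, -0.0285]), 'finger_gap': 0.5290372161136819}
shift [ -5.8 -50.8 -98.4] rot [0.1922 0.0028 0.0047] deg 11.02
```

Emit:
carry_out([
  [-2, -17, -33, 0, 0, 0, 45],
  [-2, -17, -33, 0, 0, 0, 45],
  [-2, -14, -28, 0, 0, 0, 45],
  [0, 0, 0, -0.12, 0, 0, 45],
  [0, 0, 0, -0.12, 0, 0, 45],
])

```text
t: 1.4
tcp_pos: [0.5436, -0.1212, 0.2483]
tcp_rot: [-1.383, 1.563, 2.364]
wrist_force: [-0.4, -0.3, -0.2]
finger_gap: 0.527
```

Emit:
carry_out([
  [0, 0, 0, -0.12, 0, 0, 45],
  [0, 0, 0, -0.12, 0, 0, 45],
  [0, 0, 0, -0.12, 0, 0, 45],
  [0, 0, 0, -0.12, 0, 0, 45],
  [0, 0, 0, -0.12, 0, 0, 45],
])

```text
t: 1.82
tcp_pos: [0.5444, -0.1188, 0.2458]
tcp_rot: [-1.821, 1.559, 2.55]
wrist_force: [-0.5, -0.7, 0.9]
finger_gap: 0.526
```

Emit:
carry_out([
  [0, 0, 0, -0.12, 0, 0, 45],
  [0, 0, 0, -0.12, 0, 0, 45],
  [0, 0, 0, -0.12, 0, 0, 45],
  [0, 0, 0, -0.12, 0, 0, 45],
  [0, 0, 0, 0, 0, 0, 45],
])

```text
t: 2.23
tcp_pos: [0.544, -0.1185, 0.2441]
tcp_rot: [-2.25, 1.556, 2.626]
wrist_force: [0.2, -0.7, -0.3]
finger_gap: 0.523
```

```bash
python3 - <<'E'
from h import *
p,r,s=pose();print(s['joint_pos'],p)
y=np.radians(9.4);plan([.54,-.129,.25],frame([0,0,-1],[np.cos(y),np.sin(y),0]))
f=grab('wrist','w1');P=cloud(f)
z=P[...,2]; 
for lo,hi in((.13,.15),(.118,.128),(.084,.092)):
    m=(z>lo)&(z<hi); q=P[m]; v,u=np.nonzero(m); print(lo,m.sum(),np.median(q,0) if m.sum() else'', q.mean(0) if m.sum() else '')
    if m.sum(): print(cv2.minAreaRect((q[:,:2]*1000).astype(np.float32)), u.mean(),v.mean())
E
```

```text
[-0.2166  0.1197  0.2208  1.6859  0.0043  1.1903] [ 0.544  -0.1185  0.2441]
shift [-5.9 -5.7  9.6] rot [-0.0003 -0.0092  0.0114] deg 0.84
0.13 246 [ 0.5396 -0.1291  0.1378] [ 0.5396 -0.1292  0.1373]
((539.4530029296875, -129.9877471923828), (15.488723754882812, 14.871919631958008), 58.208885192871094) 249.5772357723577 197.83739837398375
0.118 179 [ 0.5497 -0.1941  0.1216] [ 0.5483 -0.1817  0.1218]
((547.542724609375, -165.16497802734375), (15.392477989196777, 87.9791259765625), 12.433977127075195) 250.17877094972067 242.53072625698323
0.084 7460 [ 0.5458 -0.1562  0.0879] [ 0.5511 -0.1569  0.0879]
((633.1602783203125, -150.3657989501953), (248.49110412597656, 149.7710418701172), 9.215121269226074) 257.0883378016086 208.6666219839142
```

View pics/w1.png

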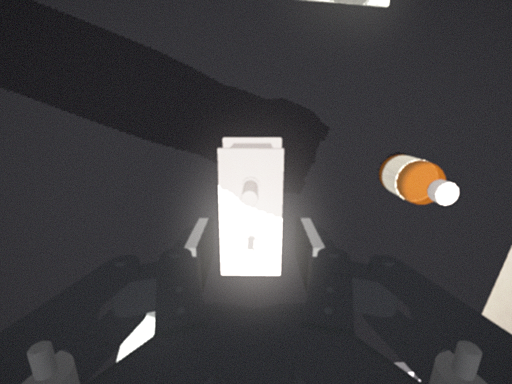

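The wrist image shows the round handle centred between the jaws at about (250,190), and the scraper at (250,243) well clear. I'll align over it and then descend.

Emit:
carry_out([
  [0, -6, 10, 0, -0.009, 0.011, 45],
  [0, 0, 0, 0, 0, 0, 45],
  [25, 0, 0, 0, 0, 0, 45],
  [25, 0, 0, 0, 0, 0, 45],
  [20, 0, 0, 0, 0, 0, 45],
])

```text
t: 2.7
tcp_pos: [0.5409, -0.1317, 0.1768]
tcp_rot: [1.114, 1.561, -0.318]
wrist_force: [0.7, 0.1, -0.2]
finger_gap: 0.528
```

```bash
python3 - <<'E'
from h import *
p,r,s=pose();print(s['joint_pos'],p)
y=np.radians(9.4);plan([.5396,-.1295,.107],frame([0,0,-1],[np.cos(y),np.sin(y),0]))
E
```

```text
[-0.2384  0.0785  0.0461  1.5287 -0.0008  1.1937] [ 0.5409 -0.1317  0.1768]
shift [69.8 -1.6 -2.7] rot [-0.0254  0.0044 -0.0087] deg 1.56
```

Emit:
carry_out([
  [15, -1, -2, -0.02, 0.004, -0.009, 45],
  [20, 0, 0, 0, 0, 0, 45],
  [15, 0, 0, 0, 0, 0, 45],
  [10, 0, 0, 0, 0, 0, 45],
  [0, 0, 0, 0, 0, 0, 45],
])

```text
t: 3.12
tcp_pos: [0.5367, -0.1307, 0.1097]
tcp_rot: [-1.833, 1.566, 3.023]
wrist_force: [-0.3, 0.1, -0.4]
finger_gap: 0.525
```

```bash
python3 - <<'E'
from h import *
p,r,s=pose();print(s['joint_pos'],p)
y=np.radians(9.4);plan([.5396,-.1295,.107],frame([0,0,-1],[np.cos(y),np.sin(y),0]))
E
```

```text
[-0.2386  0.0871 -0.0738  1.4147 -0.0006  1.1885] [ 0.5367 -0.1307  0.1097]
shift [ 2.7  3.1 -0.8] rot [-0.0203 -0.0013  0.0047] deg 1.2
```

Emit:
carry_out([
  [3, 3, -1, -0.02, 0, 0.005, 45],
  [0, 0, 0, 0, 0, 0, 45],
  [0, 0, 0, 0, 0, 0, 45],
])

```text
t: 3.37
tcp_pos: [0.5401, -0.1296, 0.108]
tcp_rot: [1.876, 1.568, 0.468]
wrist_force: [0.1, 0.3, -0.0]
finger_gap: 0.524
```

```bash
python3 - <<'E'
from h import *
p,r,s=pose();print(s['joint_pos'],p,s['wrist_force'])
y=np.radians(9.4);plan([.5396,-.1295,.107],frame([0,0,-1],[np.cos(y),np.sin(y),0]))
E
```

```text
[-0.2363  0.088  -0.076   1.4049  0.0015  1.1718] [ 0.5401 -0.1296  0.108 ] [ 0.072   0.2853 -0.0289]
shift [ 1.  -0.5 -0.2] rot [-0.0013 -0.0007 -0.0023] deg 0.15
```

Emit:
carry_out([
  [0, 0, 0, 0, 0, 0, 30],
  [0, 0, 0, 0, 0, 0, 15],
  [0, 0, 0, 0, 0, 0, 5],
  [0, 0, 0, 0, 0, 0, 5],
  [0, 0, 0, 0, 0, 0, 5],
])

```text
t: 3.78
tcp_pos: [0.5417, -0.1299, 0.1112]
tcp_rot: [1.406, 1.564, -0.003]
wrist_force: [-0.0, -0.1, -0.7]
finger_gap: 0.17
```

Emit:
carry_out([
  [0, 0, 0, 0, 0, 0, 5],
  [0, 0, 0, 0, 0, 0, 5],
  [0, 0, 0, 0, 0, 0, 5],
])

```text
t: 4.03
tcp_pos: [0.5417, -0.1299, 0.1114]
tcp_rot: [1.398, 1.564, -0.011]
wrist_force: [-0.7, -0.0, -0.6]
finger_gap: 0.165
```

Emit:
carry_out([
  [-12, 0, 0, 0, 0, 0, 5],
  [-25, 0, 0, 0, 0, 0, 5],
  [-30, 0, 0, 0, 0, 0, 5],
  [-30, 0, 0, 0, 0, 0, 5],
  [-30, 0, 0, 0, 0, 0, 5],
])

```text
t: 4.45
tcp_pos: [0.5374, -0.129, 0.2383]
tcp_rot: [-2.235, 1.565, 2.639]
wrist_force: [0.4, 0.1, -0.1]
finger_gap: 0.171
```

Emit:
carry_out([
  [-30, 0, 0, 0, 0, 0, 5],
  [-20, 0, 0, 0, 0, 0, 5],
  [0, 0, 0, 0, 0, 0, 5],
])

```text
t: 4.7
tcp_pos: [0.5377, -0.1292, 0.3]
tcp_rot: [1.53, 1.567, 0.121]
wrist_force: [0.7, -0.4, 1.2]
finger_gap: 0.172
```

Emit:
carry_out([
  [0, 0, -36, 0, 0, 0.11, 5],
  [0, 0, -36, 0, 0, 0.11, 5],
  [0, 0, -36, 0, 0, 0.11, 5],
  [0, 0, -36, 0, 0, 0.105, 5],
  [0, 0, -36, 0, 0, 0, 5],
])

```text
t: 5.12
tcp_pos: [0.5135, 0.0452, 0.288]
tcp_rot: [1.592, 1.141, 0.173]
wrist_force: [0.5, -0.8, -1.6]
finger_gap: 0.176
```

Emit:
carry_out([
  [0, 0, -36, 0, 0, 0, 5],
  [0, 0, -25, 0, 0, 0, 5],
  [0, 0, 0, 0, 0, 0, 5],
])

```text
t: 5.37
tcp_pos: [0.4984, 0.1114, 0.2882]
tcp_rot: [1.596, 1.136, 0.18]
wrist_force: [0.2, -0.4, -0.2]
finger_gap: 0.17
```

```bash
python3 - <<'E'
from h import *
p,r,s=pose();print(s['joint_pos'],p,s['wrist_force'],r.as_matrix())
y=np.radians(7.);c,sn=np.cos(y),np.sin(y);ax=np.array([-.4226*c,-.4226*sn,.9063])
plan(np.array([.58,.127,.116])+ax*.190,frame(-ax,[c,sn,0]))
f=grab('wrist','w2')
cv2.imwrite('pics/w2.png',cv2.resize(f['pixels'],None,fx=1.5,fy=1.5,interpolation=cv2.INTER_CUBIC))
E
```

```text
[ 0.2316 -0.4191 -0.2426  1.3132 -0.0216  1.6429] [0.4984 0.1114 0.2882] [ 0.2016 -0.3922 -0.1753] [[ 0.4142  0.8966  0.1565]
 [ 0.0755  0.1375 -0.9876]
 [-0.907   0.4209 -0.0108]]
shift [ 1.3  2.5 -5.4] rot [ 0.0272 -0.0245  0.002 ] deg 2.1
```

View pics/w2.png

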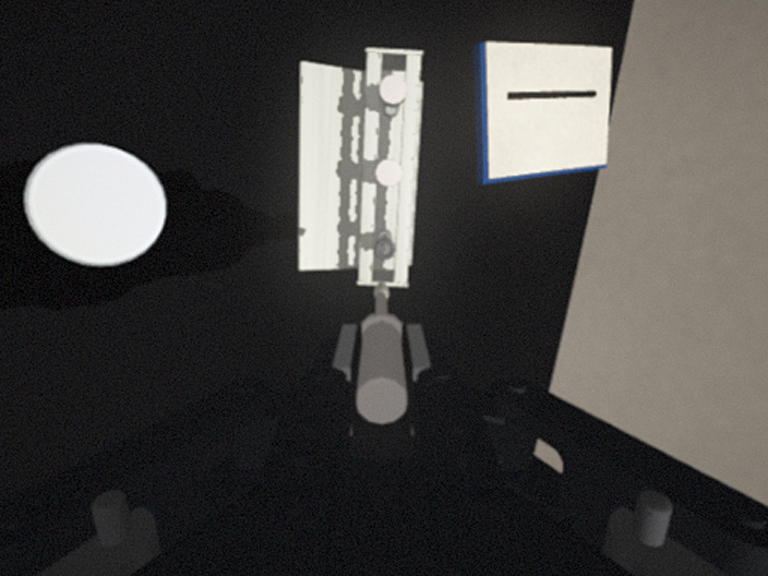

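The wrist view shows the swab held straight, with its tip at about (381,290) and the open mouth at (385,245). The caps are at (389,172) and (393,88), in 1.5x pixels. I'll take an enlarged crop for precise positions.

```bash
python3 - <<'E'
from h import *
f=load('w2');im=f['pixels'];P=cloud(f)
c=cv2.resize(im[40:220,215:305],None,fx=8,fy=8,interpolation=cv2.INTER_CUBIC)  # 1440x720
c=im[145:220,215:305];c=cv2.resize(c,None,fx=8,fy=8,interpolation=cv2.INTER_CUBIC);cv2.imwrite('pics/c2.png',cv2.convertScaleAbs(c,alpha=1.5,beta=20))
K,d,E=[np.array(f[k],float) for k in('K','dist','extrinsics')]
def ray(u,v,z):
    n=cv2.undistortPoints(np.array([[[u,v]]],float),K,d).ravel();w=E[:3,:3]@np.array([n[0],n[1],1]);return E[:3,3]+w*(z-E[2,3])/w[2]
g=[]
for (u0,v0) in((262,59),(259,115)):
    sub=np.s_[v0-13:v0+14,u0-13:u0+14]
    m=(P[sub][...,2]>.108)&(im[sub].min(-1)>150);v,u=np.nonzero(m);print(m.sum(),u.mean()+u0-13,v.mean()+v0-13,P[sub][m].mean(0))
    q=P[sub][m];q=q-q.mean(0);print('normal',np.linalg.svd(q)[2][2]);g.append(ray(u.mean()+u0-13,v.mean()+v0-13,.1178))
sub=np.s_[150:178,243:270];m=(P[sub][...,2]>.105)&(P[sub][...,2]<.13);v,u=np.nonzero(m);print('mouth',m.sum(),u.mean()+243,v.mean()+150,P[sub][m].mean(0))
g.append(ray(u.mean()+243,v.mean()+150,.116));print(np.array(g));d1=g[0]-g[1];print('yaw',np.degrees(np.arctan2(-d1[0],d1[1])),np.linalg.norm(d1),np.linalg.norm(g[1]-g[2]))
p,r,s=pose();print('pred tip px',proj(f,p+r.apply([.0934,0,0])),proj(f,p+r.apply([.0934-.1,0,0])))
E
```

```text
272 261.6360294117647 59.492647058823536 [0.5663 0.2471 0.1173]
normal [ 0.4011  0.1092 -0.9095]
260 259.2423076923077 114.93076923076923 [0.5726 0.1877 0.1177]
normal [ 0.4223  0.0381 -0.9057]
mouth 116 256.73275862068965 166.4310344827586 [0.5801 0.1279 0.1148]
[[0.5661 0.2469 0.1178]
 [0.5725 0.1877 0.1178]
 [0.5795 0.128  0.116 ]]
yaw 6.169529865757374 0.05961872196047342 0.06003954984268398
pred tip px [[254.9754 191.8061]] [[255.7449 246.5182]]
```

View pics/c2.png

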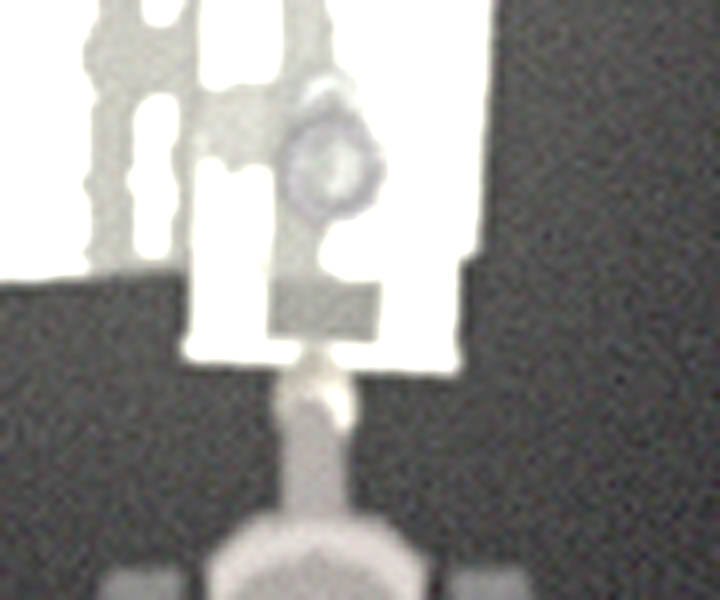

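```bash
cat >> h.py <<'E'
YAW=np.radians(6.2);c,sn=np.cos(YAW),np.sin(YAW);AX=np.array([-.4226*c,-.4226*sn,.9063]);RT=frame(-AX,[c,sn,0])
M=np.array([.5793,.1285,.116])
E
python3 - <<'E'
from h import *
p,r,s=pose();print(p)
plan(M+AX*.1134,RT); plan(M+AX*.1834,RT)
f=load('w2');print(proj(f,M)); P=cloud(f)
# swab surface points in tool frame
T=r.inv().apply((P-p).reshape(-1,3))*1000; T=T.reshape(P.shape)
for v in range(182,245,4):
    k=[u for u in range(235,275) if abs(T[v,u,1])<15 and abs(T[v,u,2])<15 and T[v,u,0]<97]
    if k: print(v,k[0],k[-1],T[v,(k[0]+k[-1])//2],np.mean(k))
E
```

```text
[0.4986 0.1102 0.2882]
shift [77.7  2.2 -7.1] rot [ 0.0402 -0.0298  0.0024] deg 2.87
shift [ 7.7  2.1 -9.2] rot [ 0.0402 -0.0298  0.0024] deg 2.87
[[256.6697 166.0499]]
190 251 257 [82.0883 -0.843  -4.8284] 254.0
194 250 259 [74.3695 -0.8475 -3.7383] 254.5
198 250 258 [65.0958 -0.8525 -3.3561] 254.0
202 251 258 [54.1305 -0.8582 -3.8042] 254.5
206 251 258 [44.803  -0.8631 -4.0095] 254.5
210 247 262 [ 17.8519  -0.8754 -10.904 ] 254.5
214 242 266 [17.012  -0.8765 -8.7288] 254.0
218 235 274 [10.4627 -0.8799 -8.8249] 254.5
222 235 274 [ 4.6738 -0.883  -8.8033] 254.5
226 235 274 [-1.0572 -0.8861 -8.9303] 254.87179487179486
230 235 274 [-6.2761 -0.8888 -9.0021] 254.5
234 235 274 [-11.3646  -0.8915  -9.1718] 254.5
238 235 274 [-15.4685  -0.8937  -9.0236] 254.5
242 235 274 [-19.2789  -0.8958  -8.8528] 254.5
```

```bash
cat >> h.py <<'E'
OFF=RT@np.array([0,.85,.9])*1e-3
def tgt(gap): return M+AX*(.0934+gap)+OFF
E
python3 -c "
from h import *
print(plan(tgt(.09),RT))
print(plan(tgt(.02),RT))"
```

```text
shift [ 7.7  2.9 -8.2] rot [ 0.0402 -0.0298  0.0024] deg 2.87
(array([ 7.6811,  2.8892, -8.2286]), array([ 0.0402, -0.0298,  0.0024]))
shift [77.6  3.  -6.1] rot [ 0.0402 -0.0298  0.0024] deg 2.87
(array([77.6487,  3.0173, -6.1379]), array([ 0.0402, -0.0298,  0.0024]))
```

Emit:
carry_out([
  [8, 3, -8, 0.04, -0.03, 0.002, 5],
  [0, 0, 0, 0, 0, 0, 5],
])

```text
t: 5.58
tcp_pos: [0.5032, 0.1189, 0.2826]
tcp_rot: [1.568, 1.134, 0.105]
wrist_force: [-0.6, -0.1, -0.3]
finger_gap: 0.166
```

```bash
python3 -c "
from h import *
print(plan(tgt(.02),RT))"
```

```text
shift [70.  -0.  -0.5] rot [-0.0002  0.0012 -0.0002] deg 0.07
(array([69.9832, -0.0138, -0.4915]), array([-0.0002,  0.0012, -0.0002]))
```

Emit:
carry_out([
  [15, 0, 0, 0, 0, 0, 5],
  [20, 0, 0, 0, 0, 0, 5],
  [20, 0, 0, 0, 0, 0, 5],
  [12, 0, 0, 0, 0, 0, 5],
  [0, 0, 0, 0, 0, 0, 5],
])

```text
t: 6.0
tcp_pos: [0.5333, 0.1181, 0.2211]
tcp_rot: [1.567, 1.134, 0.106]
wrist_force: [-1.3, -0.4, -0.6]
finger_gap: 0.173
```

```bash
cat > meas.py <<'E'
from h import *
import sys
tag=sys.argv[1]
p,r,s=pose();plan(tgt(.02),RT);print(s['wrist_force'])
f=grab('wrist',tag);g=grab('scene',tag+'s');P=cloud(f);T=r.inv().apply((P-p).reshape(-1,3)).reshape(P.shape)*1000
for v in range(176,240,5):
    k=[u for u in range(235,275) if abs(T[v,u,1])<12 and abs(T[v,u,2])<12 and T[v,u,0]<97]
    if k: print(v,k[0],k[-1],T[v,(k[0]+k[-1])//2],np.mean(k))
print('mouth pred px',proj(f,M),'tip pred',proj(f,p+r.apply([.0894,-.00085,-.0009])))
v0,u0=140,220;c=cv2.resize(f['pixels'][v0:v0+60,u0:u0+70],None,fx=8,fy=8,interpolation=cv2.INTER_CUBIC)
q=proj(g,M)[0];print('scene mouth',q,'scene tip',proj(g,p+r.apply([.0934,-.00085,-.0009])))
a,b=int(q[1])-30,int(q[0])-15;c2=cv2.resize(g['pixels'][a:a+48,b:b+24],None,fx=10,fy=10,interpolation=cv2.INTER_CUBIC)
im=np.zeros((480,800,3),np.uint8);im[:,:560]=c;im[:,560:]=c2;print('origins',(u0,v0),(b,a))
cv2.imwrite(f'pics/{tag}c.png',cv2.convertScaleAbs(im,alpha=1.2))
E
python3 meas.py w3
```

```text
shift [ 1.7 -1.1 -4.5] rot [ 0.0023  0.0008 -0.0005] deg 0.14
[-1.2994 -0.3943 -0.6373]
191 250 258 [79.6    -0.7888 -3.3966] 254.0
196 250 259 [68.945  -0.7903 -2.4618] 254.5
201 251 257 [55.9804 -0.7922 -2.6664] 254.0
206 251 258 [46.7339 -0.7936 -2.0559] 254.71428571428572
211 246 263 [17.6798 -0.7983 -9.08  ] 254.5
216 240 268 [13.759  -0.7988 -7.4803] 254.0
221 235 274 [ 5.6293 -0.8    -7.7345] 254.5
226 235 274 [-1.9699 -0.8012 -8.0679] 254.12820512820514
231 235 274 [-8.544  -0.8021 -8.2281] 254.92307692307693
236 235 273 [-14.3972  -0.803   -8.2977] 254.0
mouth pred px [[252.7089 178.2731]] tip pred [[253.9255 190.6219]]
scene mouth [325.6153 136.8939] scene tip [[322.6496 129.5586]]
origins (220, 140) (310, 106)
```

View pics/w3c.png

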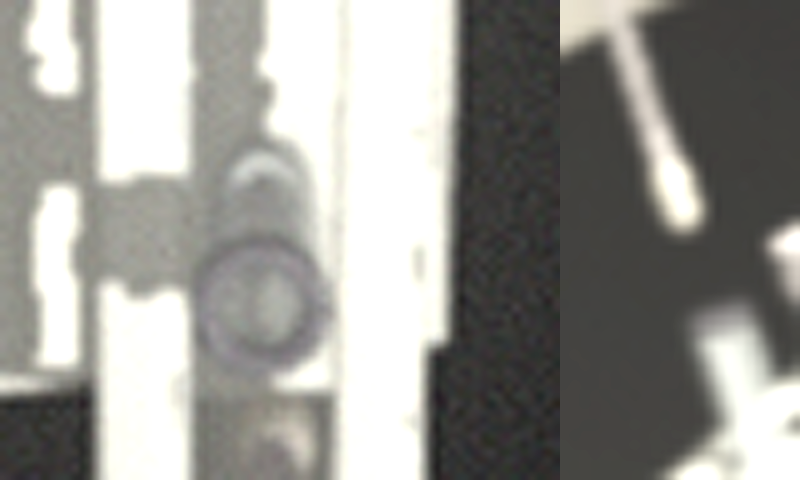

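```bash
cat >> h.py <<'E'
M=M+RT@np.array([0,-.45,-.65])*1e-3
E
python3 -c "
from h import *
print(pose()[2]['qvel']);plan(tgt(.009),RT)"
```

```text
[ 0.0121 -0.0165  0.0226  0.0054 -0.0025  0.0097]
shift [14.9 -2.7 -4.9] rot [ 0.0019  0.0006 -0.003 ] deg 0.21
```

Emit:
carry_out([
  [6, -2.7, -5, 0.002, 0, -0.003, 5],
  [0, 0, 0, 0, 0, 0, 5],
  [0, 0, 0, 0, 0, 0, 5],
])

```text
t: 6.35
tcp_pos: [0.5333, 0.1232, 0.2199]
tcp_rot: [1.571, 1.131, 0.107]
wrist_force: [0.4, 0.0, 0.2]
finger_gap: 0.171
```

```bash
python3 -c "
from h import *
print(pose()[2]['qvel']);plan(tgt(.009),RT)"
```

```text
[ 0.0074  0.0006 -0.0047  0.0032  0.0012  0.0056]
shift [11.3 -1.6 -0.1] rot [-0.0012  0.0003 -0.0033] deg 0.2
```

Emit:
carry_out([
  [8, -1.5, 0, -0.001, 0, -0.003, 5],
  [4, 0, 0, 0, 0, 0, 5],
  [0, 0, 0, 0, 0, 0, 5],
])

```text
t: 6.6
tcp_pos: [0.5376, 0.1241, 0.2093]
tcp_rot: [1.571, 1.132, 0.109]
wrist_force: [-0.0, 0.6, -0.8]
finger_gap: 0.171
```

```bash
python3 meas.py w4;  python3 -c "
from h import *
print(pose()[2]['qvel']);plan(tgt(.009),RT)"
```

```text
shift [-11.1  -1.    0.4] rot [ 0.0007 -0.0005 -0.0027] deg 0.16
[-0.0368  0.5556 -0.7649]
191 250 258 [79.2814 -0.7935 -3.4924] 254.0
196 250 259 [68.7582 -0.7952 -2.5227] 254.5
201 251 257 [56.4388 -0.7971 -2.5187] 254.0
206 251 258 [45.7883 -0.7988 -2.3873] 254.5
211 246 263 [17.5999 -0.8035 -9.1107] 254.5
216 240 268 [14.0511 -0.8039 -7.3675] 254.0
221 235 274 [ 6.0088 -0.8052 -7.5793] 254.5
226 235 274 [-1.5396 -0.8064 -7.8823] 254.5
231 235 274 [-7.4136 -0.8073 -7.7167] 254.5
236 236 274 [-14.7854  -0.3353  -8.48  ] 254.97297297297297
mouth pred px [[252.4981 187.1341]] tip pred [[253.9311 190.6265]]
scene mouth [325.5697 136.8381] scene tip [[325.0076 133.4807]]
origins (220, 140) (310, 106)
[-0.0008 -0.001   0.0076  0.0026 -0.0012 -0.0006]
shift [ 0.3 -1.1  0.4] rot [ 0.0006 -0.0005 -0.0028] deg 0.16
```

View pics/w4c.png

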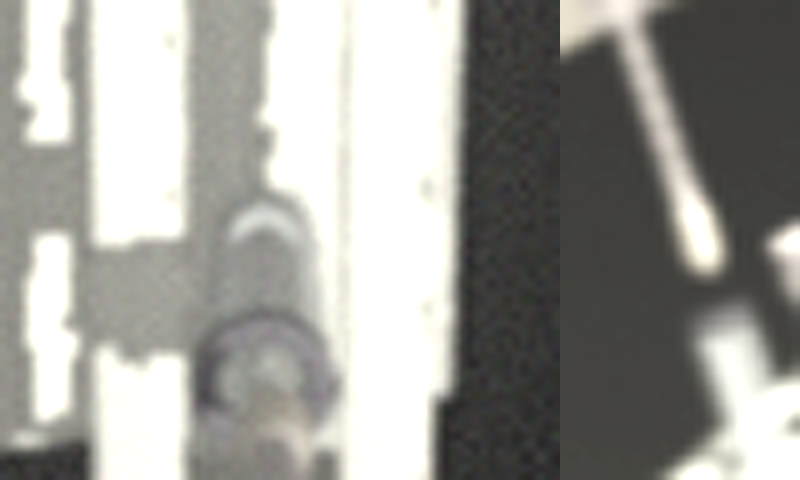

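```bash
cat >> h.py <<'E'
M=M+RT@np.array([0,.25,-.1])*1e-3
OFF=RT@np.array([0,.95,-.3])*1e-3
E
python3 -c "
from h import *
plan(tgt(.004),RT)"
```

```text
shift [ 5.3 -0.7 -0.9] rot [ 0.0006 -0.0005 -0.0028] deg 0.16
```

Emit:
carry_out([
  [3, -0.6, -1, 0, 0, -0.002, 5],
  [2.5, 0, 0, 0, 0, 0, 5],
  [1, 0, 0, 0, 0, 0, 5],
])

```text
t: 6.95
tcp_pos: [0.5398, 0.1255, 0.2037]
tcp_rot: [1.571, 1.133, 0.11]
wrist_force: [-0.5, 0.5, -0.8]
finger_gap: 0.168
```

```bash
python3 -c "
from h import *
plan(tgt(.004),RT)"
```

```text
shift [-1.2 -0.4  0.2] rot [ 0.0006 -0.0006 -0.0014] deg 0.1
```

Emit:
carry_out([
  [3, -0.4, 0.2, 0, 0, -0.001, 5],
  [3, 0, 0, 0, 0, 0, 5],
])

```text
t: 7.12
tcp_pos: [0.5422, 0.1256, 0.198]
tcp_rot: [1.572, 1.134, 0.11]
wrist_force: [-1.0, -0.8, -0.3]
finger_gap: 0.168
```

```bash
cat > st.py <<'E'
from h import *
p,r,s=pose();print('F tool',r.inv().apply(s['wrist_force']));plan(tgt(0),RT)
E
python3 st.py
```

```text
F tool [-0.1822 -1.1272  0.7061]
shift [-3.4 -0.2  0.1] rot [ 0.0007 -0.0007 -0.0008] deg 0.07
```

Emit:
carry_out([
  [3, -0.1, 0, 0, 0, 0, 5],
  [3, 0, 0, 0, 0, 0, 5],
])

```text
t: 7.28
tcp_pos: [0.5449, 0.1258, 0.1918]
tcp_rot: [1.571, 1.134, 0.109]
wrist_force: [-2.9, -1.0, 0.0]
finger_gap: 0.172
```

```bash
python3 st.py
```

```text
F tool [-1.2593 -2.6943  0.6385]
shift [-10.1  -0.   -0.1] rot [ 0.0007 -0.0004 -0.0006] deg 0.06
```

Emit:
carry_out([
  [2, -0.5, 0.1, 0, 0, 0, 5],
  [3, -0.2, 0, 0, 0, 0, 5],
  [3, 0, 0, 0, 0, 0, 5],
])

```text
t: 7.53
tcp_pos: [0.5481, 0.1257, 0.1834]
tcp_rot: [1.57, 1.134, 0.107]
wrist_force: [0.6, -1.2, 0.1]
finger_gap: 0.173
```

```bash
python3 st.py
```

```text
F tool [0.1324 0.472  1.294 ]
shift [-19.1   0.7  -0.5] rot [ 0.0004  0.0004 -0.0008] deg 0.05
```

Emit:
carry_out([
  [4, 0, 0.2, 0, 0, 0, 5],
  [4, 0, 0, 0, 0, 0, 5],
  [4, 0, 0, 0, 0, 0, 5],
])

```text
t: 7.78
tcp_pos: [0.5537, 0.1261, 0.1716]
tcp_rot: [1.57, 1.133, 0.108]
wrist_force: [-0.0, -0.5, -0.4]
finger_gap: 0.172
```

```bash
python3 st.py
```

```text
F tool [ 0.3157 -0.2367  0.4833]
shift [-32.1   0.6  -0.6] rot [ 0.0004  0.     -0.0011] deg 0.07
```

Emit:
carry_out([
  [4, 0, 0.1, 0, 0, 0, 5],
  [4, 0, 0, 0, 0, 0, 5],
  [4, 0, 0, 0, 0, 0, 5],
  [4, 0, 0, 0, 0, 0, 5],
  [2, 0, 0, 0, 0, 0, 5],
])

```text
t: 8.2
tcp_pos: [0.5622, 0.1269, 0.1527]
tcp_rot: [1.57, 1.134, 0.108]
wrist_force: [-0.5, -0.6, 0.4]
finger_gap: 0.172
```

```bash
python3 st.py
```

```text
F tool [-0.5423 -0.3292  0.5619]
shift [-52.8   0.8  -0.8] rot [ 0.0003  0.0002 -0.0005] deg 0.04
```

Emit:
carry_out([
  [3, 0, 0, 0, 0, 0, 5],
  [3, 0, 0, 0, 0, 0, 5],
  [2, 0, 0, 0, 0, 0, 5],
])

```text
t: 8.45
tcp_pos: [0.566, 0.1273, 0.1448]
tcp_rot: [1.57, 1.134, 0.108]
wrist_force: [-0.2, -0.6, -0.3]
finger_gap: 0.17
```

Emit:
carry_out([
  [2, 0, 0, 0, 0, 0, 5],
  [2, 0, 0, 0, 0, 0, 5],
])

```text
t: 8.62
tcp_pos: [0.5679, 0.1275, 0.1408]
tcp_rot: [1.57, 1.134, 0.108]
wrist_force: [-2.2, -1.2, 3.8]
finger_gap: 0.164
```

```bash
python3 st.py
```

```text
F tool [-4.4573 -0.4648  1.0025]
shift [-66.1   0.7  -0.8] rot [ 0.0003  0.0002 -0.0007] deg 0.05
```

Emit:
carry_out([
  [1.5, 0, 0, 0, 0, 0, 5],
  [1.5, 0, 0, 0, 0, 0, 5],
])

```text
t: 8.78
tcp_pos: [0.5693, 0.1277, 0.1388]
tcp_rot: [1.57, 1.133, 0.108]
wrist_force: [-5.2, -2.2, 3.5]
finger_gap: 0.169
```

```bash
python3 st.py
```

```text
F tool [-5.4599 -3.4511  1.5786]
shift [-68.5   0.3  -0.7] rot [ 0.0004  0.     -0.0014] deg 0.09
```

Emit:
carry_out([
  [1.5, -0.4, 0.1, 0, 0, 0, 5],
  [1.5, 0, 0, 0, 0, 0, 5],
])

```text
t: 8.95
tcp_pos: [0.5702, 0.1278, 0.137]
tcp_rot: [1.571, 1.132, 0.109]
wrist_force: [-4.7, -1.8, 4.7]
finger_gap: 0.167
```

```bash
python3 st.py
```

```text
F tool [-6.3475 -2.3593  1.2948]
shift [-70.5   0.3  -0.8] rot [ 0.0004 -0.0002 -0.0022] deg 0.13
```

Emit:
carry_out([
  [1.5, -0.3, 0, 0, 0, 0.002, 5],
  [1.2, 0, 0, 0, 0, 0, 5],
])

```text
t: 9.12
tcp_pos: [0.5708, 0.1279, 0.1352]
tcp_rot: [1.571, 1.13, 0.109]
wrist_force: [-6.9, -1.6, 7.1]
finger_gap: 0.171
```

```bash
python3 st.py
```

```text
F tool [-9.3907 -3.2948  0.8236]
shift [-72.3   0.7  -0.7] rot [ 0.0005 -0.0004 -0.0044] deg 0.25
```

Emit:
carry_out([
  [1.3, -0.2, 0, 0, 0, -0.004, 5],
  [1.3, 0, 0, 0, 0, 0, 5],
])

```text
t: 9.28
tcp_pos: [0.5713, 0.128, 0.1347]
tcp_rot: [1.571, 1.133, 0.109]
wrist_force: [-13.2, -2.6, 11.8]
finger_gap: 0.172
```

```bash
python3 st.py; python3 meas.py w5 | tail -12
```

```text
F tool [-16.3573  -7.1205   1.124 ]
shift [-73.1   0.2  -0.8] rot [ 0.0006 -0.0005 -0.0012] deg 0.08
196 239 271 [55.5508 -0.1196 -6.6083] 255.32
201 239 271 [43.5678 -0.1624 -6.7564] 255.22222222222223
206 239 271 [34.6322 -0.1937 -6.2864] 254.78571428571428
211 239 271 [16.543  -0.2613 -9.5147] 255.53333333333333
216 240 271 [14.6135 -0.2658 -7.1638] 255.5
221 235 274 [ 5.9056 -0.8431 -7.637 ] 254.5
226 235 274 [-1.3272 -0.8436 -7.8066] 254.5
231 235 274 [-7.5442 -0.8441 -7.7918] 254.5
236 236 273 [-14.1014  -0.8445  -8.173 ] 254.5
mouth pred px [[254.011  223.0661]] tip pred [[253.9847 190.643 ]]
scene mouth [325.6699 136.8072] scene tip [[334.2169 162.4161]]
origins (220, 140) (310, 106)
```

View pics/w5c.png

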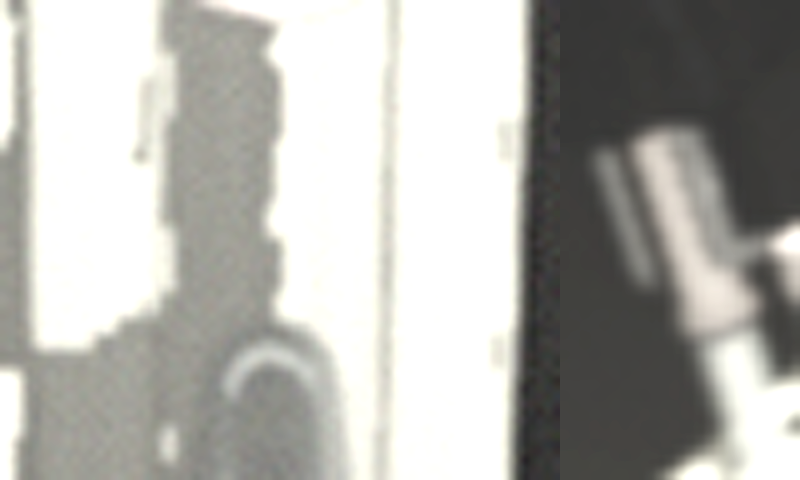

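In the scene view the collar is seated on the rim. I'll keep pressing and check the force.

Emit:
carry_out([
  [1.4, -0.3, 0, 0, 0, 0, 5],
])

```text
t: 9.47
tcp_pos: [0.5713, 0.128, 0.1345]
tcp_rot: [1.571, 1.133, 0.11]
wrist_force: [-12.2, -2.4, 12.6]
finger_gap: 0.17
```

```bash
python3 st.py
```

```text
F tool [-16.7159  -5.8926   1.0453]
shift [-73.2   0.3  -0.8] rot [ 0.0006 -0.0006 -0.0018] deg 0.11
```

Emit:
carry_out([
  [1.6, -0.2, 0, 0, 0, 0, 5],
  [1.6, -0.2, 0, 0, 0, 0, 5],
  [1.6, -0.2, 0, 0, 0, 0, 5],
])

```text
t: 9.72
tcp_pos: [0.5715, 0.128, 0.1341]
tcp_rot: [1.572, 1.131, 0.11]
wrist_force: [-16.6, -3.0, 15.9]
finger_gap: 0.171
```

```bash
python3 st.py
```

```text
F tool [-21.5218  -8.4684   1.2118]
shift [-73.7   0.4  -0.8] rot [ 0.0009 -0.0009 -0.003 ] deg 0.19
```

Emit:
carry_out([
  [1.4, -0.3, 0, 0, 0, -0.003, 5],
  [1.4, -0.3, 0, 0, 0, 0, 5],
  [1.3, -0.2, 0, 0, 0, 0, 5],
])

```text
t: 9.97
tcp_pos: [0.5715, 0.128, 0.1342]
tcp_rot: [1.572, 1.133, 0.111]
wrist_force: [-12.8, -2.6, 11.6]
finger_gap: 0.171
```

Emit:
carry_out([
  [1.3, -0.2, 0, 0, 0, 0, 5],
  [1.3, -0.2, 0, 0, 0, 0, 5],
])

```text
t: 10.13
tcp_pos: [0.5714, 0.128, 0.1342]
tcp_rot: [1.572, 1.132, 0.111]
wrist_force: [-11.8, -2.0, 11.1]
finger_gap: 0.171
```

```bash
python3 st.py
```

```text
F tool [-15.1649  -6.1234   0.6359]
shift [-73.6   0.4  -0.8] rot [ 0.0012 -0.0013 -0.0024] deg 0.17
```

Emit:
carry_out([
  [1.5, -0.2, 0, 0, 0, 0, 5],
  [1.5, -0.2, 0, 0, 0, 0, 5],
  [1.5, -0.2, 0, 0, 0, 0, 5],
  [1.5, -0.2, 0, 0, 0, 0, 5],
])

```text
t: 10.47
tcp_pos: [0.5715, 0.128, 0.1341]
tcp_rot: [1.573, 1.13, 0.112]
wrist_force: [-14.6, -3.2, 12.9]
finger_gap: 0.17
```

Emit:
carry_out([
  [1.5, -0.2, 0, 0, 0, 0, 5],
  [1.5, -0.2, 0, 0, 0, 0, 5],
  [1.4, -0.2, 0, 0, 0, 0, 5],
  [1.4, -0.2, 0, 0, 0, 0, 5],
])

```text
t: 10.8
tcp_pos: [0.5714, 0.128, 0.1341]
tcp_rot: [1.573, 1.129, 0.113]
wrist_force: [-12.9, -2.8, 13.1]
finger_gap: 0.169
```

```bash
python3 st.py
```

```text
F tool [-17.4719  -6.295    1.3023]
shift [-73.6   0.6  -0.9] rot [ 0.0018 -0.002  -0.0056] deg 0.36
```

Emit:
carry_out([
  [0.5, 0, 0, 0, 0, 0, 45],
  [0, 0, 0, 0, 0, 0, 45],
  [0, 0, 0, 0, 0, 0, 45],
  [0, 0, 0, 0, 0, 0, 45],
  [0, 0, 0, 0, 0, 0, 45],
])

```text
t: 11.22
tcp_pos: [0.5716, 0.1283, 0.1341]
tcp_rot: [1.575, 1.128, 0.115]
wrist_force: [-0.2, 0.3, 0.4]
finger_gap: 0.527
```

```bash
python3 st.py
```

```text
F tool [-0.4333 -0.0216 -0.3417]
shift [-73.7   0.5  -0.6] rot [ 0.0019 -0.0029 -0.0063] deg 0.41
```

Released with no force left. Now I'll back straight out along the tube axis.

Emit:
carry_out([
  [-10, 0, 0, 0, 0, 0, 45],
  [-20, 0, 0, 0, 0, 0, 45],
  [-25, 0, 0, 0, 0, 0, 45],
  [-25, 0, 0, 0, 0, 0, 45],
  [-20, 0, 0, 0, 0, 0, 45],
])

```text
t: 11.63
tcp_pos: [0.5251, 0.1225, 0.2227]
tcp_rot: [1.572, 1.139, 0.112]
wrist_force: [-0.0, 0.2, 0.3]
finger_gap: 0.531
```

Emit:
carry_out([
  [-10, 0, 0, 0, 0, 0, 45],
  [0, 0, 0, 0, 0, 0, 45],
  [0, 0, 0, 0, 0, 0, 45],
])

```text
t: 11.88
tcp_pos: [0.5208, 0.1223, 0.2388]
tcp_rot: [1.575, 1.131, 0.115]
wrist_force: [-0.4, 0.3, 0.1]
finger_gap: 0.527
```

```bash
python3 - <<'E'
from h import *
p,r,s=pose();print(p,s['wrist_force'])
f=grab('wrist','w6');g=grab('scene','s6');t=grab('top','t6')
q=proj(f,M)[0].astype(int);w=f['pixels'][q[1]-60:q[1]+60,max(0,q[0]-60):q[0]+60]
b=proj(g,M)[0].astype(int);e=g['pixels'][b[1]-40:b[1]+30,b[0]-40:b[0]+40]
im=np.zeros((400,800,3),np.uint8);im[:,:400]=cv2.resize(w,(400,400),interpolation=cv2.INTER_CUBIC);im[:350,400:]=cv2.resize(e,(400,350),interpolation=cv2.INTER_CUBIC)
cv2.imwrite('pics/f6.png',im)
# swab in tube frame
P=cloud(f);L=(P-M)@np.stack([RT[:,1],RT[:,2],AX],1)*1000
k=(np.hypot(L[...,0],L[...,1])<14)&(L[...,2]>-1)&(L[...,2]<70);Q=L[k]
print('n',k.sum(),'top z',np.percentile(Q[:,2],[50,90,98,99.5]))
tp=Q[Q[:,2]>np.percentile(Q[:,2],98)-3];print('top face centre',tp.mean(0),cv2.minAreaRect(tp[:,:2].astype(np.float32)))
d=np.abs(load('t0')['pixels'].astype(int)-t['pixels']).max(-1)
for n,(u,v) in dict(dish=(144,262),bottle=(240,112),tipbox=(370,230),scraper=(285,181)).items(): print(n,(d[v-25:v+25,u-20:u+20]>60).sum())
E
```

```text
[0.5208 0.1223 0.2388] [-0.3611  0.2723  0.0819]
n 523 top z [48.1496 50.4207 50.9008 51.2544]
top face centre [-4.2523  0.1655 49.8033] ((-4.239148139953613, 0.43813276290893555), (15.082195281982422, 15.154518127441406), 88.11730194091797)
dish 0
bottle 0
tipbox 0
scraper 0
```

View pics/f6.png

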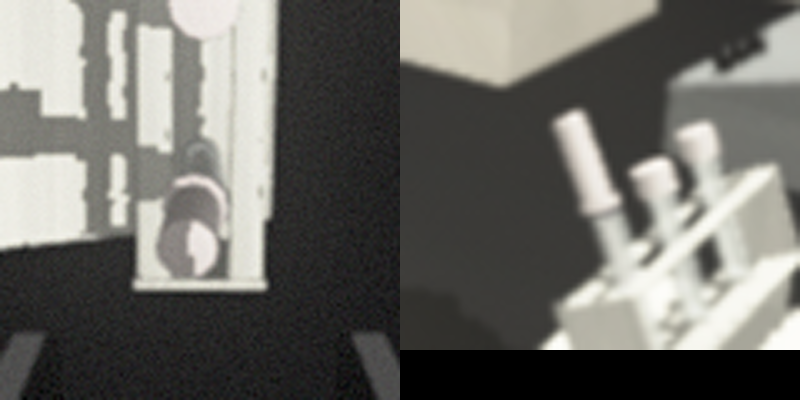

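The swab stands home with its top about 50 mm past the rim plane, but the handle top sits about 4 mm to -y_tool. I'll measure the tilt before handing in.

```bash
cat > tilt.py <<'E'
from h import *
import sys
from scipy.optimize import least_squares
f=grab('wrist',sys.argv[1]);P=cloud(f);L=(P-M)@np.stack([RT[:,1],RT[:,2],AX],1)*1000
k=(np.hypot(L[...,0]+2,L[...,1])<13)&(L[...,2]>6)&(L[...,2]<47);Q=L[k]
fit=lambda a:np.hypot(Q[:,0]-a[0]-a[2]*Q[:,2],Q[:,1]-a[1]-a[3]*Q[:,2])-8
s=least_squares(fit,[0,0,0,0],loss='soft_l1',f_scale=.5);print('handle axis at rim',s.x[:2],'slopes',s.x[2:],'rms',np.sqrt(np.mean(s.fun**2)),len(Q))
for a,b in((0,4.5),(6,15),(15,25),(25,35),(35,45),(47,53)):
    q=L[(np.hypot(L[...,0]+2,L[...,1])<14)&(L[...,2]>a)&(L[...,2]<b)]
    if len(q): print(a,b,len(q),'y',q[:,0].min(),q[:,0].max(),(q[:,0].min()+q[:,0].max())/2,'zmin',q[:,1].min())
E
python3 tilt.py w7
python3 - <<'E'
from h import *
# reference: cap axes/normals in same frame
f=load('w7');P=cloud(f);L=(P-M)@np.stack([RT[:,1],RT[:,2],AX],1)*1000
for n,c in((1,-60),(2,-120)):
    k=(np.hypot(L[...,0],L[...,1]-c)<13)&(L[...,2]>-1)&(L[...,2]<5);q=L[k]
    if len(q)>20: print(n,len(q),q.mean(0),cv2.minAreaRect(q[:,:2].astype(np.float32)), np.linalg.lstsq(np.c_[q[:,:2],np.ones(len(q))],q[:,2],rcond=None)[0])
E
```

```text
handle axis at rim [-2.1488  1.278 ] slopes [-0.0458 -0.0105] rms 0.14420892721423098 169
0 4.5 70 y -11.692927435974335 7.2885351012693675 -2.2021961673524837 zmin -8.735399218581057
6 15 32 y -9.436034465269813 5.0365381437621854 -2.199748160753814 zmin -6.980129240055493
15 25 37 y -9.261692849114132 4.788741946649396 -2.236475451232368 zmin -7.227014448427718
25 35 44 y -10.075370411328242 4.439307141642477 -2.8180316348428827 zmin -7.289359615518965
35 45 45 y -10.626488975763818 4.186005357285507 -3.220241809239156 zmin -7.293342421210219
47 53 269 y -12.00338740164566 3.013186566191957 -4.495100417726852 zmin -7.212592750020125
1 381 [  0.486  -58.7203   1.5843] ((0.4402751922607422, -58.706993103027344), (19.946697235107422, 19.45142364501953), 0.052389957010746) [-0.0084  0.0011  1.6519]
2 415 [   0.653  -118.7666    1.3554] ((0.8328342437744141, -118.82025909423828), (18.920257568359375, 19.511932373046875), 48.71120071411133) [ 0.003  -0.0062  0.6183]
```

The measured tilt is about 0.046 rad against a 0.07 limit. The shaft clearance in the bore stops it at about 0.05, so it should not drift past the limit. The rim offset is about 2.5 mm against a 6 mm limit. The gripper is clear and nothing else moved, so I'm handing in.

```bash
python3 tilt.py w8|head -1; python3 -c "
from plant import env
s=env.get_state();print(s['t'],s['wrist_force']);print(env.sign_off())"
```

```text
handle axis at rim [-2.2132  1.2806] slopes [-0.0438 -0.0108] rms 0.14743036815509797 165
12.1333 [-0.48608489  0.27514857  0.04913478]
the job is handed in; nothing more can be done
None
```

I took the round-handled swab out of the stand and pushed it down the open tube, past the plug, until the collar sat on the rim. I pressed it there for about 1.3 s, then let go and backed away. I handed in at t = 12.1 s, and the hand-in gave no verdict.

- **Pressing:** at each check during the hold, the wrist force along the tube read 15 to 21.5 N. The highest total reading was about 23 N, including a sideways force of up to 8.5 N that I could not fully remove. I checked only at the end of each move, so brief peaks in between were not seen.
- **Final position:** the collar is about 0.5 mm above the rim plane (limit 2 mm), good to roughly 1 mm. Its centre is about 2 to 3 mm off the mouth's centre (limit 6 mm).
- **Tilt:** after release the swab settled leaning about 0.045 rad from the tube axis. That is inside the 0.07 rad limit but closer to it than I would like. Two measurements agreed (0.047 and 0.045 rad), and the shaft's play in the tube should stop it near 0.05 rad.
- **Surroundings:** the gripper was clear, with about 0.5 N at the wrist. The before and after top views showed no change at the scraper, dishes, bottle or tip box.

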